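Turn flange seals over into a clean tray

ROBOT

A 6-joint arm with a two-finger parallel gripper is mounted at the origin on the work surface. World frame = base frame: x ahead of the robot, y to its left, z up, the work surface at z = 0. Lengths are in m, angles in rad, forces in N, time in s.
With the tool pointing down it reaches from about 0.3 to 0.875 m from the base axis. Payload 6.4 kg.
Tool frame: the origin (TCP) lies between the finger pads; the fingertips stand 19 mm ahead of it and the grasp point (between the pads) is the TCP; z points along the fingers, y is the direction in which the jaws open and shut (so a half turn about z gives the same grasp; the last joint's range is limited). The gripper opens to 85 mm and grips with 20 to 120 N. Pads are 22 mm wide; open, the fingers measure 114 mm over their backs; the gripper's body (76 mm by 85 mm) begins 54 mm behind the grasp point. The pads swing forward as they close: fully open they stand 13 mm farther back than shut.
Start: joints at [0.987, 0.181, 1.607, -0, 1.354, -0.206], TCP at [0.212, 0.534, 0.25] pointing down, gripper open.
Joint ranges: [-2.99, 2.99], [-0.89, 2.07], [0.3, 2.58], [-1.14, 4.28], [0, 2.63], [-3.12, 3.12]. Speed limits (rad/s): [2.57, 2.57, 3.01, 3.14, 3.14, 3.14].

INTERFACE

Orientations are given as a unit quaternion [w, x, y, z].
In Python, from bench import * gives the robot as it stands.
- The arm moves only by the tool apply_moves, never from a script. Its argument "moves" is a list that holds one entry, the list of rows, each a list of 7 numbers: the shift along the tool's x, y, z in cm, then the turn, a rotation vector about the tool's x, y, z in rad, then the opening, from 0 (shut) to 1 (fully open). A call has 1 to 8 rows; each row is the pose to reach, as a shift and turn from the pose commanded when the call began, along the tool's axes at that moment; what a row does not reach only later rows make up. A row lasts 1/10 s, in which the tool goes at most 50 mm and 8.59 degrees, less where a joint would pass 70% of its speed; a pose out of reach is approached as far as the arm can. A call with a gripper value outside its range is refused whole. The fingers move at their own pace and stop on an object; the grip force is fixed at half the most. Time passes only in rows, so rows that repeat a pose let the fingers close. It gives the time, the measured TCP pose, the force and the opening at its end, in the units of the state.
- get_obs(): the state, without advancing time (a new reading comes with each control period).
- camera(name): name is "side" or "top" or "wrist"; returns the picture (400x640x3 uint8, red, green, blue); there is no depth.
- get_calibration(name): a dict with "vertical_fov" (degrees; the focal length in pixels is half the picture's height over the tangent of half this angle, whatever the lens; pixels are square), "cx", "cy" (the principal point, pixels), "R" (3x3) and "t" (3): a world point X has camera coordinates R X + t. Camera axes: x right, y down, z forward; pixel columns grow to the right and rows downward; lengths in m; the calibration is good to about 2 mm. A picture is of the moment at which its call begins: read the wrist's pose just before it. get_calibration takes no time and is no camera call; for the wrist camera it gives the pose at the moment of the call.
- hand_in(): hands the job in, once; it reports no verdict.
The state is a dict: "time_s": time; "q": joint angles; "dq": joint speeds; "joint_efforts": joint torques, N m; "eef_pos": TCP position; "eef_rot": TCP orientation; "wrist_force": force on the tool from outside, world axes, zero at the start; "torque": the same for the moment, N m; "opening": opening from 0.0 (shut) to 1.0 (fully open).
Only numpy, scipy, OpenCV 4.12 (cv2) and the standard library are available. Lean on these libraries where they do the work, as an engineer would, in place of code of your own. Each camera call takes 0.05 s, during which the arm holds its last target. There are 200 camera calls.

TASK

Two white flange seals lie loose in the black tray. Take the empty blue tray, which lies mouth down in the other cradle, and set it as it is on the black tray like a lid, tab over tab; then take both trays together, turn them over as one and put them back in the cradle where the black tray was, so that both seals end up in the blue tray with the black tray upside down on top as its cover. Let go.

Things in the scene. Friction and masses are not known exactly. Their poses are not given: they have to be found in the camera images.
- black_tray_mouth (a point): Black tray holding the seals, mouth up in a grey V cradle. Box 90 x 90 x 20 mm, 4 mm walls and floor; solid grip tab 40 wide, 45 long, 20 thick juts from its uphill side. Point: centre of the mouth, in the rim plane. z out of the mouth (floor's outer face z = -20 mm); x from tab to box, down the slope, away from the robot; tab x -90 to -45, y -20 to 20, z -20 to 0. 0.1 to 0.2 kg.
- blue_tray_mouth (a point): Empty blue tray, same shape and axes, mouth down in a like cradle. Cradles: bed sloping 45 degrees under the lower 68 mm of the box, at its foot a square stop 44 mm high, so trays slide home; no side guides; tabs overhang with finger room all round. Capping: mouth centres and x axes coincide, z opposite, flat rims meet. Pair turned about x and laid back: mouth centres stay where they were.
- seal1_mid (a point): White ring seal, slippery, outside diameter 28 mm, bore 18 mm, 8 mm thick, 20 g; point: its centre, z along its axis. It lies loose on the black tray's floor, against the lower wall.
- seal2_mid (a point): Second white ring seal, the same size, loose beside the first. Not needed: a small orange tray without a tab, flat on the bench; a black three-lobed clamp; an amber jar.

How it is judged:
On the way, in this order (a step that is already met when the one before it is completed fails the run):
1. the blue tray caps the black one, mouth to mouth, in the black tray's cradle (x of blue_tray_mouth in the frame of black_tray_mouth between -0.015 and 0.015 m and y of blue_tray_mouth in the frame of black_tray_mouth between -0.015 and 0.015 m and z of blue_tray_mouth in the frame of black_tray_mouth between -0.008 and 0.008 m and angle between the x axis of black_tray_mouth and the x axis of blue_tray_mouth, either way round below 0.2 rad and angle between the z axis of black_tray_mouth and the z axis of blue_tray_mouth, either way round below 0.2 rad and distance of black_tray_mouth from where it was at the start of the episode below 0.02 m and angle between black_tray_mouth's own z axis and vertical below 1 rad), for 0.2 s.
2. both trays are turned over while still mouth to mouth (x of blue_tray_mouth in the frame of black_tray_mouth between -0.015 and 0.015 m and y of blue_tray_mouth in the frame of black_tray_mouth between -0.015 and 0.015 m and z of blue_tray_mouth in the frame of black_tray_mouth between -0.008 and 0.008 m and angle between the x axis of black_tray_mouth and the x axis of blue_tray_mouth, either way round below 0.2 rad and angle between the z axis of black_tray_mouth and the z axis of blue_tray_mouth, either way round below 0.2 rad and angle between black_tray_mouth's own z axis and vertical above 2 rad), for 0.2 s.
At the end, for the whole second after the job is handed in: Both seals inside the blue tray, mouth up (at most 55 degrees off level); black tray mouth down on it, rims meeting (15 mm sideways, 8 mm in height, 11 degrees); black mouth centre within 20 mm of its start; all at rest (x of blue_tray_mouth in the frame of black_tray_mouth between -0.015 and 0.015 m and y of blue_tray_mouth in the frame of black_tray_mouth between -0.015 and 0.015 m and z of blue_tray_mouth in the frame of black_tray_mouth between -0.008 and 0.008 m and angle between the x axis of black_tray_mouth and the x axis of blue_tray_mouth, either way round below 0.2 rad and angle between the z axis of black_tray_mouth and the z axis of blue_tray_mouth, either way round below 0.2 rad and x of seal1_mid in the frame of blue_tray_mouth between -0.045 and 0.045 m and y of seal1_mid in the frame of blue_tray_mouth between -0.045 and 0.045 m and z of seal1_mid in the frame of blue_tray_mouth between -0.022 and 0.002 m and x of seal2_mid in the frame of blue_tray_mouth between -0.045 and 0.045 m and y of seal2_mid in the frame of blue_tray_mouth between -0.045 and 0.045 m and z of seal2_mid in the frame of blue_tray_mouth between -0.022 and 0.002 m and distance of black_tray_mouth from where it was at the start of the episode below 0.02 m and angle between black_tray_mouth's own z axis and vertical above 2.18 rad and angle between blue_tray_mouth's own z axis and vertical below 0.96 rad and linear speed of each of black_tray, blue_tray, seal1, seal2 below 0.02 m/s); the robot touches nothing.
It also fails if it takes over 64 s, if anything falls off the work surface, if the arm or the gripper's body presses on something with over 40 N, if the wrist force passes 120 N, or if a joint passes its speed limit or range.

## Working session

There is one attempt and no reset: what is moved stays moved. The work goes in short steps, Python scripts to look and compute and a tool call to move; the robot and the scene stay as the last step left them, time stands still between calls to the robot, and variables do not carry over. Pictures are saved under pics/ and viewed, about 8 in all and at most 12, crops included, and the job is handed in when it is done.

Besides the shell and the picture viewer there is one more tool, called after "Call:" as name(argument=value, ...) on one line, values as JSON. apply_moves: Moves the arm, as the interface text tells. Its arguments: {"type":"object","properties":{"moves":{"type":"array","items":{"type":"array","items":{"type":"array","items":{"type":"number"}}}}},"required":["moves"]}

```bash
ls; mkdir -p pics; python3 - <<'E'
from bench import *
import cv2, numpy as np
np.set_printoptions(precision=4,suppress=True)
o=get_obs(); print(o)
ims=[]
for n in ("side","top"):
    im=camera(n); cv2.imwrite(f"pics/{n}0.png",im[:,:,::-1]); c=get_calibration(n); print(n,c)
    
E
```

```text
pics
{'time_s': 0.0, 'q': array([ 0.9867,  0.1816,  1.608 ,  0.    ,  1.3538, -0.2063]), 'dq': array([-0.0004, -0.0003,  0.0027, -0.0003, -0.0007, -0.0015]), 'joint_efforts': array([ -0.0003, -44.486 , -35.1344,  -0.0005,   0.009 ,  -0.    ]), 'eef_pos': array([0.2118, 0.534 , 0.2494]), 'eef_rot': array([-0.0004,  0.1878,  0.9822, -0.0008]), 'wrist_force': array([0.6461, 0.2812, 0.2435]), 'torque': array([-0.0251, -0.0329, -0.0254]), 'opening': 0.9994698650732416}
side {'vertical_fov': 57.84949140314879, 'cx': 324.1747747899384, 'cy': 193.92810143502345, 'R': array([[ 0.9693, -0.2459, -0.0007],
       [-0.1454, -0.5708, -0.8081],
       [ 0.1983,  0.7834, -0.5891]]), 't': array([-0.5823,  0.1696,  0.6028])}
top {'vertical_fov': 47.11971670714687, 'cx': 318.10285900853927, 'cy': 204.78243171690463, 'R': array([[ 0.0054, -0.9999, -0.0125],
       [-0.9875, -0.0033, -0.1577],
       [ 0.1577,  0.0132, -0.9874]]), 't': array([-0.0096,  0.615 ,  0.7929])}
```

View pics/side0.png

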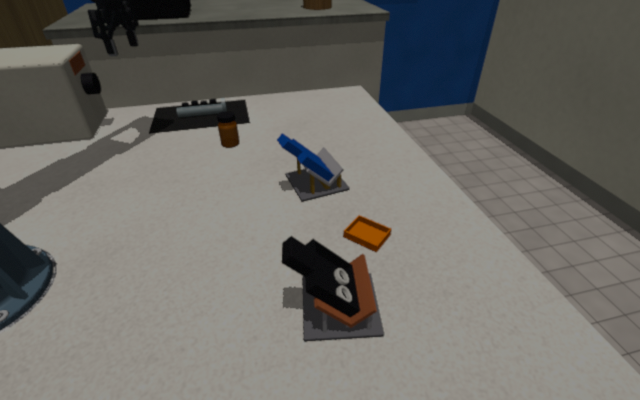

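View pics/top0.png

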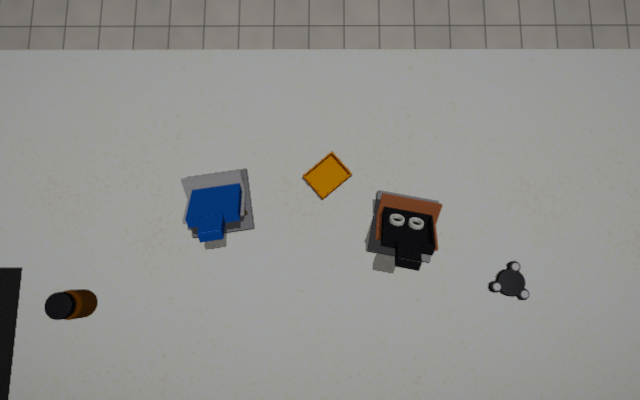

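The side view shows black tray with seals near (330,280) and blue near (312,160). The top view has black at (407,232) and blue at (215,207). I'll zoom in to pick corners.

```bash
python3 - <<'E'
import cv2, numpy as np
s=cv2.imread("pics/side0.png"); t=cv2.imread("pics/top0.png")
def crop(im,x,y,w=100,h=75):
    c=cv2.resize(im[y:y+h,x:x+w],(400,300),interpolation=cv2.INTER_CUBIC)
    c=np.clip(255*(c/255.)**0.5,0,255).astype(np.uint8)
    for k in range(0,w,10):
        cv2.line(c,(k*4,0),(k*4,6 if k%50 else 14),(0,255,0),1)
    for k in range(0,h,10): cv2.line(c,(0,k*4),(6,k*4),(0,255,0),1)
    return c
o=np.vstack([np.hstack([crop(s,270,230,100,75),crop(s,265,128,100,75)]),np.hstack([crop(t,360,200,100,75),crop(t,170,180,100,75)])])
cv2.imwrite("pics/zoom.png",o)
E
```

```text
(no output)
```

View pics/zoom.png

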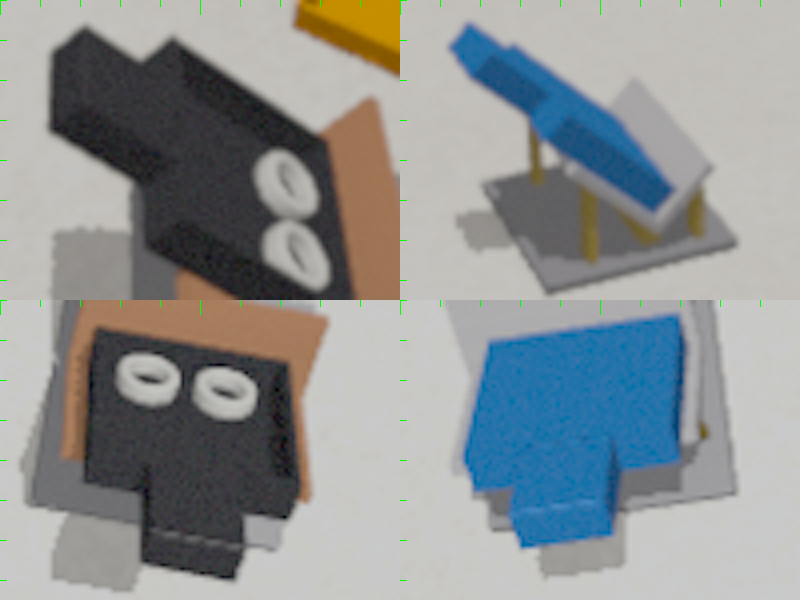

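```bash
cat >fit.py <<'E'
from bench import *
import cv2, numpy as np
from scipy.optimize import least_squares
from scipy.spatial.transform import Rotation as R
np.set_printoptions(precision=4,suppress=True)
def proj(c,P):
    f=200/np.tan(np.radians(c["vertical_fov"])/2); q=P@c["R"].T+c["t"]
    return np.c_[f*q[:,0]/q[:,2]+c["cx"],f*q[:,1]/q[:,2]+c["cy"]]
def M(yaw,pitch=np.pi/4): return R.from_euler("zy",[yaw,pitch]).as_matrix()  # x down slope, z out up
def fit(obs,p0,off=4):
    def res(p):
        return np.concatenate([(proj(c,(np.array(L)/1000)@M(p[3]).T+p[:3])-U).ravel() for c,L,U in obs])
    s=least_squares(res,p0,loss="soft_l1"); return s.x,res(s.x).reshape(-1,2)
E
python3 - <<'E'
from fit import *
S=get_calibration("side");T=get_calibration("top")
z=lambda o,a:np.array(o)+np.array(a)/4
black=[(S,[(-90,20,-20),(-90,20,0),(-90,-20,-20),(-45,45,0),(45,45,0)],z((270,230),[(50,50),(85,28),(50,130),(172,38),(322,140)])),
(T,[(45,45,0),(45,-45,0),(-90,20,0),(-90,-20,0),(-90,20,-20),(-90,-20,-20)],z((360,200),[(97,28),(290,62),(148,230),(243,242),(142,265),(235,278)]))]
blue=[(S,[(-90,20,0),(-90,20,20),(-90,-20,0),(-45,-45,0),(45,-45,20)],z((265,128),[(50,45),(72,22),(75,70),(140,140),(275,185)])),
(T,[(45,45,20),(45,-45,20),(-90,20,20),(-90,-20,20),(-90,20,0),(-90,-20,0),(-45,45,0)],z((170,180),[(90,42),(280,17),(110,210),(213,203),(120,247),(213,235),(72,192)]))]
for n,o,p in (("black",black,[.6,-.1,.1,0]),("blue",blue,[.65,.25,.1,0])):
    x,r=fit(o,p); print(n,x); print(r.round(1).tolist())
E
```

```text
black [ 0.5774 -0.166   0.0772 -0.1394]
[[-1.6, 1.5], [-1.3, -1.8], [-0.3, -0.2], [-2.2, 0.3], [-0.1, 1.3], [-0.8, -0.5], [0.7, -4.7], [-1.0, -0.5], [0.6, -1.0], [-0.6, -0.2], [1.1, -0.9]]
blue [0.6056 0.1773 0.0647 0.1273]
[[-1.6, -1.0], [-1.0, -1.9], [-3.3, 2.8], [-1.1, 1.8], [-1.2, 2.1], [-1.3, -3.6], [0.4, -0.6], [0.5, -0.6], [-0.2, -0.8], [-0.1, -0.4], [1.3, 0.7], [-0.5, -2.5]]
```

```bash
cat >>fit.py <<'E'
BLUE=np.array([0.6056,0.1773,0.0647,0.1273]); BLACK=np.array([0.5774,-0.166,0.0772,-0.1394])
def cur():
    o=get_obs(); q=o["eef_rot"]; return o["eef_pos"],R.from_quat(np.r_[q[1:],q[0]])
def goto(pose,loc,roll=0,pitch=np.pi/4):
    """shift cm, rotvec from current tool frame to TCP at tray-local loc (mm), roll about tool z; roll 0: jaws across tray y"""
    m=M(pose[3],pitch); P=pose[:3]+m@(np.array(loc)/1000)
    Rt=R.from_matrix(np.c_[-m[:,2],m[:,1],m[:,0]])*R.from_euler("z",roll)
    p,r=cur(); d=r.inv().apply(P-p)*100; rv=(r.inv()*Rt).as_rotvec()
    print("target",P,"shift cm",d.round(2),"rot",rv.round(3),"deg",np.degrees(np.linalg.norm(rv)).round(1),"dist mm",(10*np.linalg.norm(d)).round())
E
python3 - <<'E'
from fit import *
goto(BLUE,(-190,0,40)); 
E
```

```text
target [0.5006 0.1532 0.2262] shift cm [-40.89 -24.75   2.35] rot [-0.269 -0.754 -0.407] deg 51.5 dist mm 479.0
```

Call:
apply_moves(moves=[[[-10,-6,0.6,-0.07,-0.19,-0.1,1],[-20,-12,1.2,-0.14,-0.38,-0.2,1],[-30,-18,1.8,-0.2,-0.57,-0.3,1],[-40.9,-24.8,2.3,-0.269,-0.754,-0.407,1],[-40.9,-24.8,2.3,-0.269,-0.754,-0.407,1],[-40.9,-24.8,2.3,-0.269,-0.754,-0.407,1],[-40.9,-24.8,2.3,-0.269,-0.754,-0.407,1],[-40.9,-24.8,2.3,-0.269,-0.754,-0.407,1]]])

```text
time_s: 0.9
eef_pos: [0.4306, 0.2436, 0.2291]
eef_rot: [0.378, -0.025, 0.923, 0.059]
wrist_force: [0.8, -0.2, 0.0]
opening: 1.002
```

```bash
python3 - <<'E'
from fit import *
goto(BLUE,(-190,0,40)); 
E
```

```text
target [0.5006 0.1532 0.2262] shift cm [-4.77 -9.63  3.92] rot [ 0.001 -0.008  0.001] deg 0.4 dist mm 114.0
```

Call:
apply_moves(moves=[[[-4.8,-9.6,3.9,0,0,0,1],[-4.8,-9.6,3.9,0,0,0,1],[-4.8,-9.6,3.9,0,0,0,1],[-4.8,-9.6,3.9,0,0,0,1],[-4.8,-9.6,3.9,0,0,0,1]]])

```text
time_s: 1.4
eef_pos: [0.5032, 0.1526, 0.2285]
eef_rot: [0.379, -0.023, 0.923, 0.059]
wrist_force: [0.8, -0.8, -0.2]
opening: 1.002
```

```bash
python3 - <<'E'
from fit import *
o=get_obs(); print(o["q"],o["eef_pos"])
im=camera("wrist"); c=get_calibration("wrist"); print(c); np.save("wc1.npy",c,allow_pickle=True)
g=(255*(im[:,:,::-1]/255.)**0.6).astype(np.uint8); cv2.imwrite("pics/w1raw.png",im[:,:,::-1]); cv2.imwrite("pics/w1.png",g)
goto(BLUE,(-67,0,13)); 
E
```

```text
[-0.01   -0.3304  2.3213  0.3534  0.3935 -1.9042] [0.5032 0.1526 0.2285]
{'vertical_fov': 60.30016559715798, 'cx': 313.8806099043556, 'cy': 194.63618645567556, 'R': array([[-0.087 ,  0.992 ,  0.0913],
       [ 0.4891, -0.0373,  0.8714],
       [ 0.8679,  0.1204, -0.482 ]]), 't': array([-0.129 , -0.4037, -0.2044])}
target [0.5678 0.1688 0.1209] shift cm [ 2.81 -0.05 12.33] rot [-0.    -0.007 -0.003] deg 0.5 dist mm 126.0
```

View pics/w1.png

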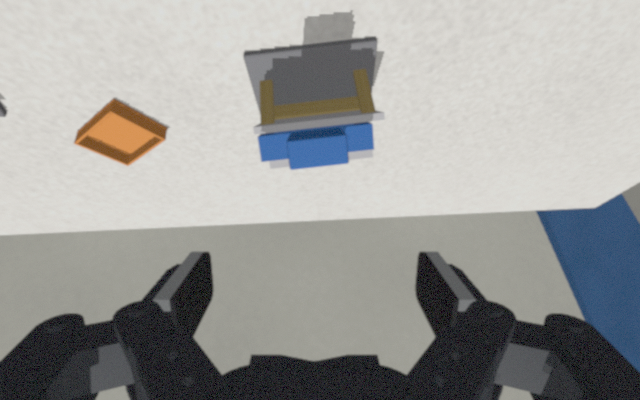

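Picture w1 (4th): the blue tray's tab end sits at about (290–348, 130–168), with the box behind it at (260–373, 123–160). The image is upside down. I'll crop it to pick exact corners.

```bash
python3 - <<'E'
import cv2, numpy as np
im=cv2.imread("pics/w1raw.png"); h=cv2.cvtColor(im,cv2.COLOR_BGR2HSV)
c=im[105:180,240:400]; c=cv2.resize(c,None,fx=5,fy=5,interpolation=cv2.INTER_CUBIC); c=np.clip(255*(c/255.)**0.5,0,255).astype(np.uint8)
for k in range(0,160,10): cv2.line(c,(k*5,0),(k*5,8 if k%50 else 16),(0,0,255),1)
for k in range(0,75,10): cv2.line(c,(0,k*5),(8,k*5),(0,0,255),1)
cv2.imwrite("pics/w1z.png",c)
E
```

```text
(no output)
```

View pics/w1z.png

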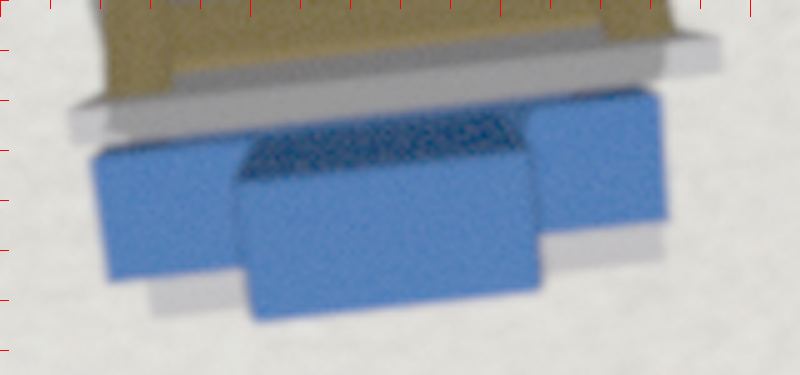

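```bash
python3 - <<'E'
from fit import *
W=np.load("wc1.npy",allow_pickle=True).item()
U=np.array([240,105])+np.array([(238,182),(525,150),(540,290),(257,320),(95,155),(110,280),(667,218),(657,90)])/5
L=[(-90,-20,0),(-90,20,0),(-90,20,20),(-90,-20,20),(-45,-45,0),(-45,-45,20),(-45,45,20),(-45,45,0)]
x,r=fit([(W,L,U)],BLUE); print(x,r.round(1).tolist())
E
```

```text
[0.61   0.1785 0.056  0.0906] [[1.6, -3.7], [3.3, 2.3], [-0.4, 3.3], [-1.5, -2.1], [0.7, -4.5], [-1.2, -4.6], [-2.6, 6.8], [0.4, 7.8]]
```

```bash
python3 - <<'E'
from fit import *
W=np.load("wc1.npy",allow_pickle=True).item()
U=np.array([240,105])+np.array([(238,182),(525,150),(540,290),(257,320),(95,155),(110,280),(667,218),(657,90)])/5
L=np.array([(-90,-20,0),(-90,20,0),(-90,20,20),(-90,-20,20),(-45,-45,0),(-45,-45,20),(-45,45,20),(-45,45,0)])/1000.
f=200/np.tan(np.radians(W["vertical_fov"])/2); K=np.array([[f,0,W["cx"]],[0,f,W["cy"]],[0,0,1]])
ok,rv,tv=cv2.solvePnP(L,U,K,None); 
m=W["R"].T@cv2.Rodrigues(rv)[0]; print("mouth",W["R"].T@(tv.ravel()-W["t"])); print(m, R.from_matrix(m).as_euler("ZYX"))
q,_=cv2.projectPoints(L,rv,tv,K,None); print((q[:,0]-U).round(1).tolist())
S=get_calibration("side");T=get_calibration("top")
print("orange wrist/top on z=.02")
for c,u in ((W,(121,131)),(T,(327,176)),(S,(367,233))):
    f=200/np.tan(np.radians(c["vertical_fov"])/2); d=c["R"].T@np.array([(u[0]-c["cx"])/f,(u[1]-c["cy"])/f,1]); C=-c["R"].T@c["t"]; print(C, C+d*(.015-C[2])/d[2])
E
```

```text
mouth [0.6076 0.1783 0.0551]
[[ 0.6844 -0.1537  0.7127]
 [ 0.1082  0.9881  0.1092]
 [-0.721   0.0024  0.6929]] [0.1568 0.8053 0.0034]
[[-0.7, -0.4], [1.0, -0.7], [0.3, 0.4], [-0.6, 0.8], [0.1, 0.2], [0.9, -0.4], [-0.8, -0.3], [-0.2, 0.4]]
orange wrist/top on z=.02
[0.3636 0.1375 0.265 ] [ 0.6612 -0.0168  0.015 ]
[ 0.4823 -0.018   0.8798] [ 0.6767 -0.0233  0.015 ]
[ 0.4695 -0.5186  0.4917] [ 0.6791 -0.0304  0.015 ]
```

```bash
sed -i 's/"zy"/"ZY"/' fit.py; python3 - <<'E'
from fit import *
S=get_calibration("side");T=get_calibration("top");W=np.load("wc1.npy",allow_pickle=True).item()
z=lambda o,a:np.array(o)+np.array(a)/4
black=[(S,[(-90,20,-20),(-90,20,0),(-90,-20,-20),(-45,45,0),(45,45,0)],z((270,230),[(50,50),(85,28),(50,130),(172,38),(322,140)])),
(T,[(45,45,0),(45,-45,0),(-90,20,0),(-90,-20,0),(-90,20,-20),(-90,-20,-20)],z((360,200),[(97,28),(290,62),(148,230),(243,242),(142,265),(235,278)]))]
blue=[(S,[(-90,20,0),(-90,20,20),(-90,-20,0),(-45,-45,0),(45,-45,20)],z((265,128),[(50,45),(72,22),(75,70),(140,140),(275,185)])),
(T,[(45,45,20),(45,-45,20),(-90,20,20),(-90,-20,20),(-90,20,0),(-90,-20,0),(-45,45,0)],z((170,180),[(90,42),(280,17),(110,210),(213,203),(120,247),(213,235),(72,192)]))]
U=np.array([240,105])+np.array([(238,182),(525,150),(540,290),(257,320),(95,155),(110,280),(667,218),(657,90)])/5
L=[(-90,-20,0),(-90,20,0),(-90,20,20),(-90,-20,20),(-45,-45,0),(-45,-45,20),(-45,45,20),(-45,45,0)]
for n,o,p in (("black",black,[.6,-.1,.1,0]),("blue",blue,[.65,.25,.1,0]),("bluew",[(W,L,U)],[.65,.25,.1,0]),("bluebW",blue+[(W,L,U)],[.65,.25,.1,0])):
    x,r=fit(o,p); print(n,x,abs(r).mean()); print(r.round(1).tolist())
E
```

```text
black [ 0.5762 -0.1666  0.0749 -0.1809] 0.8483112142530445
[[-1.0, 0.9], [-0.5, -1.3], [-1.8, 1.4], [-0.3, -0.5], [1.4, 0.4], [-0.4, -1.8], [-0.2, -1.5], [0.2, -1.1], [1.1, 0.6], [-1.1, -0.9], [0.0, 0.5]]
blue [0.6054 0.1756 0.0641 0.1548] 0.9612288289121599
[[-2.1, -0.1], [-1.8, -1.5], [-2.7, 2.0], [0.2, 0.3], [-0.2, 0.8], [-0.4, -1.3], [0.2, -2.2], [-0.6, 0.4], [-1.8, -1.6], [0.2, 0.4], [1.1, -0.2], [0.7, -0.5]]
bluew [0.6084 0.1782 0.0562 0.1534] 0.616031516543754
[[-0.7, -1.0], [1.0, -1.4], [0.5, -0.2], [-0.7, 0.3], [0.1, 0.8], [0.9, 0.3], [-0.6, 0.2], [-0.2, 0.9]]
bluebW [0.6059 0.1777 0.0581 0.1513] 0.9914697763728689
[[-1.8, 1.9], [-1.5, 0.6], [-2.5, 3.9], [0.3, 2.1], [-0.2, 2.5], [-0.5, -1.1], [-0.3, -1.8], [-0.9, 0.4], [-2.4, -1.5], [-0.2, 0.4], [0.5, -0.2], [0.5, -0.5], [-1.1, -1.1], [1.5, -1.5], [0.9, 0.1], [-1.0, 0.7], [-0.6, 0.7], [0.2, 0.5], [-0.1, 0.4], [0.3, 0.8]]
```

```bash
sed -i 's/^BLUE.*/BLUE=np.array([0.608,0.178,0.0575,0.153]); BLACK=np.array([0.5762,-0.1666,0.0749,-0.1809])/' fit.py; python3 - <<'E'
from fit import *
goto(BLUE,(-125,0,13)); goto(BLUE,(-66,0,13)); 
E
```

```text
target [0.5297 0.1659 0.1551] shift cm [3.12 0.31 7.22] rot [ 0.019 -0.    -0.111] deg 6.5 dist mm 79.0
target [0.571  0.1723 0.1134] shift cm [ 3.12  0.2  13.12] rot [ 0.019 -0.    -0.111] deg 6.5 dist mm 135.0
```

Call:
apply_moves(moves=[[[3.1,0.3,3.5,0.019,0,-0.111,1],[3.1,0.3,7.2,0.019,0,-0.111,1],[3.1,0.25,10,0.019,0,-0.111,1],[3.1,0.2,13.1,0.019,0,-0.111,1],[3.1,0.2,13.1,0.019,0,-0.111,1],[3.1,0.2,13.1,0.019,0,-0.111,1]]])

```text
time_s: 2.05
eef_pos: [0.5696, 0.1759, 0.1129]
eef_rot: [0.381, -0.073, 0.921, 0.03]
wrist_force: [0.6, 0.3, 0.7]
opening: 1.003
```

```bash
python3 - <<'E'
from fit import *
o=get_obs(); print(o["q"],o["eef_pos"],o["wrist_force"])
a=camera("wrist"); b=camera("top"); s=camera("side")
x=np.vstack([a[:400,:], np.hstack([cv2.resize(b[150:260,150:278],(320,200)),cv2.resize(s[110:220,250:378],(320,200))])])
cv2.imwrite("pics/g1.png",(255*(x[:,:,::-1]/255.)**0.6).astype(np.uint8))
goto(BLUE,(-66,0,13)); 
E
```

```text
[ 0.0671  0.1434  2.2051  1.4039  0.0659 -3.0394] [0.5696 0.1759 0.1129] [0.5657 0.3421 0.6511]
target [0.571  0.1723 0.1134] shift cm [-0.11 -0.35  0.05] rot [ 0.004 -0.002  0.003] deg 0.3 dist mm 4.0
```

View pics/g1.png

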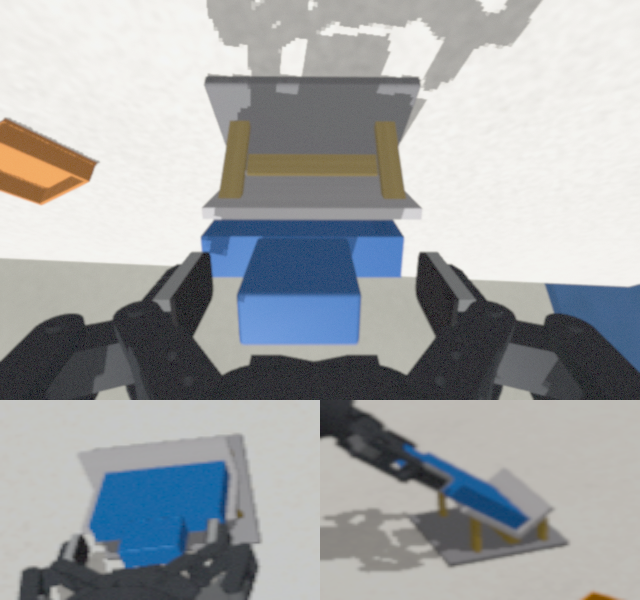

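Picture g1 (6th): the tab, at (240–358, 293–343), is between the pads but about 4 mm off centre. Pad height is as planned. I'll shift by −3.5 mm and close.

Call:
apply_moves(moves=[[[0,-0.4,0,0,0,0,1],[0,-0.4,0,0,0,0,0.2],[0,-0.4,0,0,0,0,0],[0,-0.4,0,0,0,0,0],[0,-0.4,0,0,0,0,0],[0,-0.4,0,0,0,0,0],[0,-0.4,0,0,0,0,0],[0,-0.4,0,0,0,0,0]]])

```text
time_s: 3.0
eef_pos: [0.5706, 0.1708, 0.1147]
eef_rot: [0.382, -0.073, 0.921, 0.03]
wrist_force: [-12.9, -0.1, 12.6]
opening: 0.462
```

```bash
python3 - <<'E'
from fit import *
o=get_obs(); print(o["q"],o["eef_pos"],o["wrist_force"],o["opening"])
p,r=cur(); print("tool z",r.as_matrix()[:,2],"y",r.as_matrix()[:,1]); print("TCP in blue frame",M(BLUE[3]).T@(p-BLUE[:3])*1000)
E
```

```text
[ 0.054   0.1372  2.2084  1.4118  0.0743 -3.0552] [0.5706 0.1708 0.1147] [-12.9461  -0.1023  12.5866] 0.46172828363907065
tool z [ 0.6994  0.1112 -0.706 ] y [-0.1569  0.9876  0.0001]
TCP in blue frame [-67.3679  -1.3832  13.5698]
```

Call:
apply_moves(moves=[[[-0.5,0,-0.7,0,0,0,0],[-2,0,-1.5,0,0,0,0],[-4.5,0,-3,0,0,0,0],[-7,0,-5,0,0,0,0],[-9,0,-7,0,0,0,0],[-9,0,-7,0,0,0,0]]])

```text
time_s: 3.6
eef_pos: [0.5852, 0.1721, 0.229]
eef_rot: [0.382, -0.072, 0.921, 0.029]
wrist_force: [0.7, 0.3, -0.5]
opening: 0.463
```

```bash
python3 - <<'E'
from fit import *
o=get_obs(); print(o["q"],o["eef_pos"],o["wrist_force"],o["opening"])
goto(BLACK,(-75,0,100));goto(BLACK,(-75,0,55))
E
```

```text
[ 0.0576 -0.0851  2.1256  0.215   0.3239 -1.8458] [0.5852 0.1721 0.229 ] [ 0.7009  0.2658 -0.5188] 0.46348415347855526
target [ 0.5936 -0.1698  0.1986] shift cm [  5.36 -33.9   -0.97] rot [0.237 0.001 0.239] deg 19.3 dist mm 343.0
target [ 0.5623 -0.1641  0.1668] shift cm [  9.73 -32.84  -0.85] rot [0.237 0.001 0.239] deg 19.3 dist mm 343.0
```

Call:
apply_moves(moves=[[[1,-5,0,0.04,0,0.04,0],[2,-10,0,0.08,0,0.08,0],[3,-15,0,0.12,0,0.12,0],[4,-20,0,0.16,0,0.16,0],[5,-25,-0.5,0.2,0,0.2,0],[5.4,-30,-1,0.237,0,0.239,0],[5.4,-33.9,-1,0.237,0,0.239,0],[5.4,-33.9,-1,0.237,0,0.239,0]]])

```text
time_s: 4.4
eef_pos: [0.5936, -0.1756, 0.1974]
eef_rot: [0.382, 0.086, 0.919, -0.036]
wrist_force: [0.6, 0.5, -1.3]
opening: 0.459
```

```bash
python3 - <<'E'
from fit import *
o=get_obs(); print(o["q"],o["eef_pos"],o["wrist_force"],o["opening"])
goto(BLACK,(-75,0,55))
E
```

```text
[-0.6322 -0.0057  2.1287  0.8553  0.4153 -2.7073] [ 0.5936 -0.1756  0.1974] [ 0.5817  0.5025 -1.2699] 0.45888535581154377
target [ 0.5623 -0.1641  0.1668] shift cm [ 4.49  0.56 -0.18] rot [-0.005  0.003 -0.003] deg 0.4 dist mm 45.0
```

Call:
apply_moves(moves=[[[1.5,0.5,0,0,0,0,0],[3,0.5,-0.2,0,0,0,0],[4.5,0.6,-0.2,0,0,0,0],[4.5,0.6,-0.2,0,0,0,0],[4.5,0.6,-0.2,0,0,0,0]]])

```text
time_s: 4.9
eef_pos: [0.5615, -0.1571, 0.1657]
eef_rot: [0.381, 0.083, 0.92, -0.034]
wrist_force: [0.1, -0.9, -0.6]
opening: 0.458
```

```bash
python3 - <<'E'
from fit import *
o=get_obs(); print(o["q"],o["eef_pos"],o["wrist_force"],o["opening"])
a=camera("wrist"); W=get_calibration("wrist"); np.save("wc2.npy",W,allow_pickle=True)
s=camera("side"); b=camera("top")
cv2.imwrite("pics/w2raw.png",a[:,:,::-1]);cv2.imwrite("pics/s2raw.png",s[:,:,::-1]);cv2.imwrite("pics/t2raw.png",b[:,:,::-1])
x=np.vstack([cv2.resize(a[0:360,120:504],(640,600))])
x=np.hstack([x[:, :], np.vstack([cv2.resize(b[170:290,346:442],(160,200)),cv2.resize(s[210:330,266:362],(160,200)),np.zeros((200,160,3),np.uint8)])])
cv2.imwrite("pics/w2.png",(255*(x[:,:,::-1]/255.)**0.5).astype(np.uint8))
E
```

```text
[-0.6482 -0.0237  2.2285  1.02    0.3851 -2.8994] [ 0.5615 -0.1571  0.1657] [ 0.0993 -0.8893 -0.6293] 0.4581758013243491
```

View pics/w2.png

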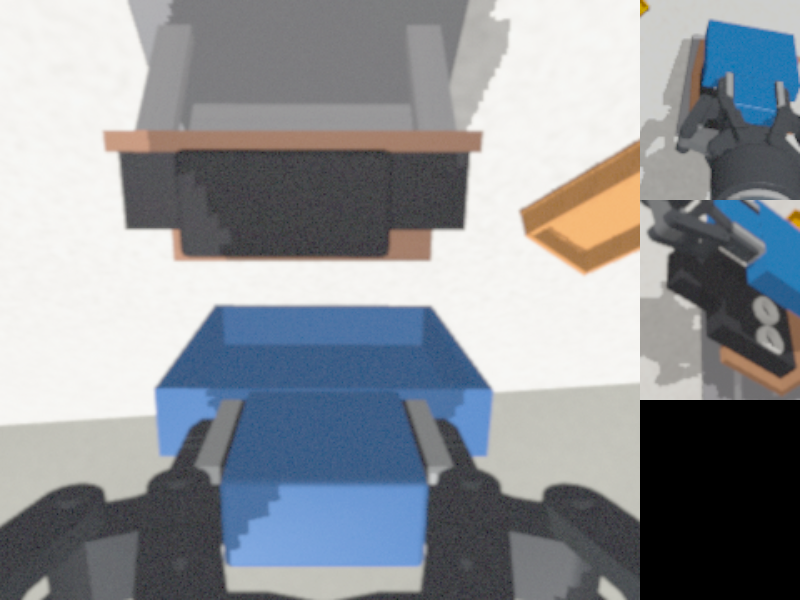

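Picture w2 (7th): the wrist view shows both trays. The black rear face is at about (120–468, 152–228) in the zoom and its tab is at (176–388, 152–255). The blue tray is square and centred in the grip. I'll get the relative pose by PnP.

```bash
cat >rel.py <<'E'
from fit import *
W=np.load("wc2.npy",allow_pickle=True).item()
f=200/np.tan(np.radians(W["vertical_fov"])/2); K=np.array([[f,0,W["cx"]],[0,f,W["cy"]],[0,0,1]])
zz=lambda a:np.array([120,0])+np.array(a)*0.6
def pnp(L,U):
    L=np.array(L)/1000.; ok,rv,tv=cv2.solvePnP(L,zz(U),K,None)
    q,_=cv2.projectPoints(L,rv,tv,K,None); print("res",abs(q[:,0]-zz(U)).mean())
    return W["R"].T@cv2.Rodrigues(rv)[0], W["R"].T@(tv.ravel()-W["t"])
mk,pk=pnp([(-45,-45,0),(-45,45,0),(-45,-45,-20),(-45,45,-20),(-90,-20,0),(-90,20,0),(-90,-20,-20),(-90,20,-20)],
 [(127,228),(464,228),(120,153),(468,153),(180,257),(388,257),(176,152),(389,152)])
mb,pb=pnp([(-90,-20,0),(-90,20,0),(-90,20,20),(-90,-20,20),(-45,-45,0),(-45,45,0),(-45,45,20),(-45,-45,20)],
 [(222,487),(427,484),(424,565),(228,565),(157,388),(492,388),(490,455),(158,455)])
p,r=cur(); t=r.as_matrix(); A=np.c_[-t[:,0],t[:,1],t[:,2]]  # tool in tray-like order w,y,x
for n,m,q in (("black",mk,pk),("blue",mb,pb)): print(n,q,R.from_matrix(m).as_euler("ZYX"))
print("blue in black frame mm",mk.T@(pb-pk)*1000,"ZYX of rel",R.from_matrix(mk.T@mb).as_euler("ZYX"))
print("TCP in blue mm",mb.T@(p-pb)*1000); print("tool-as-tray ZYX",R.from_matrix(np.c_[t[:,2],t[:,1],-t[:,0]]).as_euler("ZYX"))
print("move in tool axes (cm) to cap:", (t.T@(pk-pb)*100).round(2))
E
python3 rel.py
```

```text
res 0.77209602233187
res 1.0515094141609378
black [ 0.5762 -0.1687  0.0744] [-0.1789  0.7893  0.0008]
blue [ 0.5963 -0.1645  0.1117] [-0.1822  0.8089 -0.0038]
blue in black frame mm [-13.1311   7.7509  39.7319] ZYX of rel [-0.0023  0.0196 -0.0023]
TCP in blue mm [-63.6248   0.4896  12.9836]
tool-as-tray ZYX [-0.1791  0.7838  0.0003]
move in tool axes (cm) to cap: [ 3.98 -0.77  1.29]
```

Call:
apply_moves(moves=[[[1,-0.5,0.5,0,0,0,0],[2,-0.75,0.9,0,0,0,0],[2.8,-0.75,0.9,0,0,0,0],[3.3,-0.75,0.9,0,0,0,0],[3.3,-0.75,0.9,0,0,0,0],[3.3,-0.75,0.9,0,0,0,0]]])

```text
time_s: 5.65
eef_pos: [0.5445, -0.1616, 0.1387]
eef_rot: [0.38, 0.083, 0.921, -0.034]
wrist_force: [-0.4, -0.0, -1.1]
opening: 0.46
```

```bash
cat > chk.py <<'E'
from fit import *
o=get_obs(); print(o["time_s"],o["q"],o["eef_pos"],o["wrist_force"],o["opening"])
K=np.array([0.5762,-0.1687,0.0744,-0.1789]); p,r=cur(); print("TCP in black mm",M(K[3]).T@(p-K[:3])*1000, "force in tool", r.inv().apply(o["wrist_force"]))
E
python3 chk.py
```

```text
5.65 [-0.6877  0.0096  2.2718  1.1968  0.3777 -3.1181] [ 0.5445 -0.1616  0.1387] [-0.351  -0.0057 -1.0749] 0.4602854373048748
TCP in black mm [-68.4081   1.3379  22.5569] force in tool [ 1.0026 -0.0679  0.5184]
```

Call:
apply_moves(moves=[[[0.2,-0.1,0,0,0,0.04,0],[0.4,-0.1,0,0,0,0.08,0],[0.55,-0.1,0,0,0,0.08,0],[0.55,-0.1,0,0,0,0.08,0]]])

```text
time_s: 6.05
eef_pos: [0.5401, -0.1617, 0.1343]
eef_rot: [0.381, 0.12, 0.916, -0.019]
wrist_force: [0.5, 0.2, -0.8]
opening: 0.456
```

```bash
python3 chk.py
```

```text
6.05 [-0.6963  0.0118  2.2825  1.226   0.3797 -3.0743] [ 0.5401 -0.1617  0.1343] [ 0.4571  0.2293 -0.7848] 0.4559315020906072
TCP in black mm [-68.3524   0.5108  16.3919] force in tool [0.2879 0.2845 0.8447]
```

Call:
apply_moves(moves=[[[0.1,0,0,0,0,-0.03,0],[0.2,0,0,0,0,-0.03,0],[0.2,0,0,0,0,-0.03,0]]])

```text
time_s: 6.35
eef_pos: [0.5391, -0.1615, 0.1333]
eef_rot: [0.381, 0.107, 0.918, -0.024]
wrist_force: [2.7, -0.1, -0.2]
opening: 0.461
```

```bash
python3 chk.py
```

```text
6.35 [-0.6979  0.0122  2.2856  1.2359  0.3794 -3.1154] [ 0.5391 -0.1615  0.1333] [ 2.7484 -0.143  -0.2375] 0.4611598527783651
TCP in black mm [-68.3813   0.5033  14.9175] force in tool [-1.7455  0.4408  2.0952]
```

Call:
apply_moves(moves=[[[0.1,0,0,0,0,0.01,0],[0.2,0,0,0,0,0.01,0],[0.2,0,0,0,0,0.01,0]]])

```text
time_s: 6.65
eef_pos: [0.539, -0.1617, 0.1334]
eef_rot: [0.382, 0.111, 0.917, -0.023]
wrist_force: [8.2, 0.1, 2.1]
opening: 0.466
```

```bash
python3 chk.py
```

```text
6.65 [-0.6994  0.0122  2.2872  1.2468  0.3799 -3.1179] [ 0.539  -0.1617  0.1334] [8.1941 0.1032 2.1389] 0.4663031433561415
TCP in black mm [-68.4864   0.2561  14.9088] force in tool [-7.0876  2.0005  4.1824]
```

Call:
apply_moves(moves=[[[0,0,0,0,0,0,0.6],[0,0,0,0,0,0,0.8],[0,0,0,0,0,0,1],[0,0,0,0,0,0,1],[0,0,0,0,0,0,1],[0,0,-2,0,0,0,1],[0,0,-5,0,0,0,1],[0,0,-8,0,0,0,1]]])

```text
time_s: 7.45
eef_pos: [0.4806, -0.1503, 0.1875]
eef_rot: [0.379, 0.111, 0.918, -0.022]
wrist_force: [0.2, 0.6, -0.2]
opening: 0.996
```

```bash
python3 chk.py; python3 - <<'E'
from fit import *
a=camera("wrist"); W=get_calibration("wrist"); np.save("wc3.npy",W,allow_pickle=True); b=camera("top"); s=camera("side")
x=np.hstack([cv2.resize(a[0:300,120:520],(533,400)),np.vstack([cv2.resize(b[170:290,346:466],(267,200)),cv2.resize(s[210:330,256:416],(267,200))])])
cv2.imwrite("pics/w3raw.png",a[:,:,::-1]); cv2.imwrite("pics/w3.png",(255*(x[:,:,::-1]/255.)**0.5).astype(np.uint8))
E
```

```text
7.45 [-0.802  -0.3075  2.3995  0.8903  0.5567 -2.7898] [ 0.4806 -0.1503  0.1875] [ 0.2243  0.5774 -0.2118] 0.9955752300712256
TCP in black mm [-148.8016    1.1375   11.1548] force in tool [0.103  0.6027 0.2338]
```

View pics/w3.png

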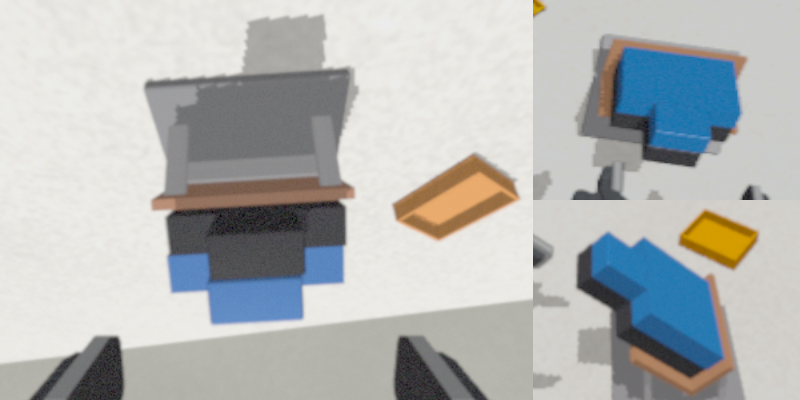

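Picture w3 (8th): blue caps black squarely, tab over tab, in the wrist, top and side views. Next I'll roll the jaws 90° for the pair grasp.

```bash
echo 'K=np.array([0.5762,-0.1687,0.0744,-0.1789])'>>fit.py; python3 - <<'E'
from fit import *
goto(K,(-155,0,0),np.pi/2); 
E
```

```text
target [ 0.4683 -0.1492  0.184 ] shift cm [ 1.41 -0.09 -0.55] rot [-0.001  0.004  1.511] deg 86.5 dist mm 15.0
```

Call:
apply_moves(moves=[[[0.5,0,-0.5,0,0,0.15,1],[1,0,-0.5,0,0,0.3,1],[1.4,-0.1,-0.5,0,0,0.45,1],[1.4,-0.1,-0.5,0,0,0.6,1],[1.4,-0.1,-0.5,0,0,0.75,1],[1.4,-0.1,-0.5,0,0,0.9,1],[1.4,-0.1,-0.5,0,0,1.05,1],[1.4,-0.1,-0.5,0,0,1.2,1]]])

```text
time_s: 8.4
eef_pos: [0.4685, -0.1483, 0.1802]
eef_rot: [0.325, 0.613, 0.693, 0.198]
wrist_force: [-0.6, -0.7, 0.2]
opening: 0.998
```

```bash
python3 chk.py; python3 - <<'E'
from fit import *
goto(K,(-140,0,0),np.pi/2); 
E
```

```text
8.4 [-0.8311 -0.3307  2.4333  0.9151  0.5702 -1.6292] [ 0.4685 -0.1483  0.1802] [-0.6111 -0.6604  0.2325] 0.997812894687207
TCP in black mm [-152.2949    0.9254   -2.7244] force in tool [-0.6704 -0.3972 -0.5063]
target [ 0.4788 -0.1511  0.1734] shift cm [-0.17  0.24  1.23] rot [-0.005 -0.002  0.301] deg 17.3 dist mm 13.0
```

Call:
apply_moves(moves=[[[0,0.2,0.5,0,0,0.15,1],[-0.2,0.2,1.2,0,0,0.3,1],[-0.2,0.2,1.2,0,0,0.3,1],[-0.2,0.2,1.2,0,0,0.3,1]]])

```text
time_s: 8.8
eef_pos: [0.4781, -0.1512, 0.1736]
eef_rot: [0.293, 0.706, 0.597, 0.243]
wrist_force: [-0.4, 0.5, 0.3]
opening: 1.001
```

```bash
python3 chk.py; python3 - <<'E'
from fit import *
goto(K,(-66,0,0),np.pi/2); 
E
```

```text
8.8 [-0.8119 -0.2761  2.4134  0.9541  0.5367 -1.3737] [ 0.4781 -0.1512  0.1736] [-0.3953  0.5314  0.3244] 1.0010592326391086
TCP in black mm [-140.617    -0.2096   -0.3148] force in tool [ 0.4545 -0.1102 -0.5702]
target [ 0.5303 -0.1604  0.1211] shift cm [0.01 0.07 7.46] rot [-0.005 -0.001  0.012] deg 0.7 dist mm 75.0
```

Call:
apply_moves(moves=[[[0,0.05,2,0,0,0.01,1],[0,0.05,4,0,0,0.01,1],[0,0.05,6,0,0,0.01,1],[0,0.05,7.3,0,0,0.01,1],[0,0.05,7.3,0,0,0.01,1],[0,0.05,7.3,0,0,0.01,1]]])

```text
time_s: 9.4
eef_pos: [0.5289, -0.1605, 0.123]
eef_rot: [0.292, 0.709, 0.593, 0.244]
wrist_force: [0.1, -0.5, -0.1]
opening: 0.999
```

```bash
python3 chk.py; python3 - <<'E'
from fit import *
goto(K,(-68,0,0),np.pi/2); 
E
```

```text
9.4 [-0.7157  0.018   2.3101  1.2993  0.3836 -1.6793] [ 0.5289 -0.1605  0.123 ] [ 0.1055 -0.4894 -0.0773] 0.9992876464045667
TCP in black mm [-68.3184  -0.3062   0.4308] force in tool [-0.4629  0.0809  0.1891]
target [ 0.5289 -0.1601  0.1225] shift cm [ 0.03 -0.04  0.03] rot [-0.004 -0.001  0.   ] deg 0.2 dist mm 1.0
```

Aligned to within 0.5 mm; closing on both tabs.

Call:
apply_moves(moves=[[[0,0,0,0,0,0,0.6],[0,0,0,0,0,0,0.5],[0,0,0,0,0,0,0.4],[0,0,0,0,0,0,0],[0,0,0,0,0,0,0],[0,0,0,0,0,0,0],[0,0,0,0,0,0,0]]])

```text
time_s: 10.1
eef_pos: [0.5289, -0.161, 0.124]
eef_rot: [0.293, 0.71, 0.592, 0.244]
wrist_force: [-10.8, 1.8, 9.9]
opening: 0.465
```

```bash
python3 chk.py; python3 - <<'E'
from fit import *
p,r=cur(); print(r.as_matrix())
b=camera("top"); s=camera("side"); a=camera("wrist")
x=np.hstack([cv2.resize(s[210:330,256:416],(533,400)),np.vstack([cv2.resize(b[170:290,346:466],(267,200)),cv2.resize(a,(267,200))])])
cv2.imwrite("pics/g2.png",(255*(x[:,:,::-1]/255.)**0.5).astype(np.uint8))
E
```

```text
10.1 [-0.7162  0.0156  2.3107  1.3006  0.3831 -1.6792] [ 0.5289 -0.161   0.124 ] [-10.7554   1.8441   9.8633] 0.4650929799103595
TCP in black mm [-68.9342  -0.8053   1.2194] force in tool [ -0.1152  -0.7729 -14.6886]
[[ 0.1792  0.6972  0.6941]
 [ 0.9838 -0.1268 -0.1266]
 [-0.0002  0.7056 -0.7086]]
```

View pics/g2.png

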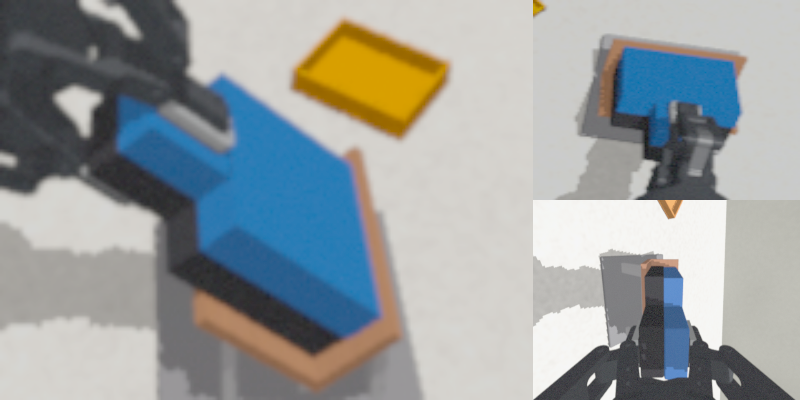

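Picture g2 (9th): the pads span both tabs and the pair is still seated and aligned. Lifting.

Call:
apply_moves(moves=[[[0,0.5,-0.7,0,0,0,0],[0,1.5,-1.5,0,0,0,0],[0,3,-2.5,0,0,0,0],[0,5,-4,0,0,0,0],[0,7,-5.5,0,0,0,0],[0,9,-6,0,0,0,0],[0,9,-6,0,0,0,0],[0,9,-6,0,0,0,0]]])

```text
time_s: 11.05
eef_pos: [0.5497, -0.1641, 0.2283]
eef_rot: [0.292, 0.71, 0.593, 0.244]
wrist_force: [-0.7, 1.3, -4.4]
opening: 0.461
```

```bash
python3 chk.py; python3 - <<'E'
from fit import *
goto(K,(-129,0,90),3*np.pi/2); 
E
```

```text
11.05 [-0.684  -0.1823  2.2084  0.7491  0.5252 -1.0514] [ 0.5497 -0.1641  0.2283] [-0.7077  1.2827 -4.442 ] 0.4614737453945308
TCP in black mm [-127.8796   -0.153    89.7923] force in tool [ 1.1325 -3.7843  2.5048]
target [ 0.5491 -0.1638  0.2293] shift cm [ 0.02  0.02 -0.11] rot [-0.001  0.007  3.141] deg 180.0 dist mm 1.0
```

Call:
apply_moves(moves=[[[0,0,0,0,0,0.131,0],[0,0,0,0,0,0.262,0],[0,0,0,0,0,0.393,0],[0,0,0,0,0,0.524,0],[0,0,0,0,0,0.654,0],[0,0,0,0,0,0.785,0],[0,0,0,0,0,0.916,0],[0,0,0,0,0,1.047,0]]])

```text
time_s: 11.85
eef_pos: [0.5488, -0.1636, 0.2263]
eef_rot: [0.128, 0.912, 0.156, 0.357]
wrist_force: [0.1, -0.8, -3.7]
opening: 0.462
```

Call:
apply_moves(moves=[[[0,0,0,0,0,0.131,0],[0,0,0,0,0,0.262,0],[0,0,0,0,0,0.393,0],[0,0,0,0,0,0.524,0],[0,0,0,0,0,0.654,0],[0,0,0,0,0,0.785,0],[0,0,0,0,0,0.916,0],[0,0,0,0,0,1.047,0]]])

```text
time_s: 12.65
eef_pos: [0.5488, -0.1637, 0.2263]
eef_rot: [-0.067, 0.868, -0.321, 0.373]
wrist_force: [0.5, 0.3, -4.5]
opening: 0.46
```

Call:
apply_moves(moves=[[[0,0,0,0,0,0.131,0],[0,0,0,0,0,0.262,0],[0,0,0,0,0,0.393,0],[0,0,0,0,0,0.524,0],[0,0,0,0,0,0.654,0],[0,0,0,0,0,0.785,0],[0,0,0,0,0,0.916,0],[0,0,0,0,0,1.047,0]]])

```text
time_s: 13.45
eef_pos: [0.5488, -0.1637, 0.2263]
eef_rot: [0.245, -0.591, 0.712, -0.29]
wrist_force: [-0.1, 0.5, -3.5]
opening: 0.46
```

```bash
python3 chk.py; python3 - <<'E'
from fit import *
goto(K,(-129,0,90),3*np.pi/2); 
E
```

```text
13.45 [-0.6844 -0.1804  2.2101  0.7493  0.5249  2.0952] [ 0.5488 -0.1637  0.2263] [-0.1295  0.4991 -3.4821] 0.4596033096861963
TCP in black mm [-127.0958    0.0858   87.7057] force in tool [-0.4455  2.6011  2.3294]
target [ 0.5491 -0.1638  0.2293] shift cm [ 0.01 -0.23 -0.19] rot [ 0.007  0.002 -0.007] deg 0.6 dist mm 3.0
```

```bash
python3 - <<'E'
from fit import *
b=camera("top"); s=camera("side"); a=camera("wrist"); W=get_calibration("wrist"); np.save("wc4.npy",W,allow_pickle=True); cv2.imwrite("pics/w4raw.png",a[:,:,::-1])
x=np.hstack([cv2.resize(s[170:330,256:416],(400,400)),cv2.resize(b[150:310,346:506],(400,400))])
x=np.vstack([x,np.hstack([cv2.resize(a[220:400,220:420],(222,200)),cv2.resize(a,(320,200)),np.zeros((200,258,3),np.uint8)])])
cv2.imwrite("pics/f1.png",(255*(x[:,:,::-1]/255.)**0.5).astype(np.uint8))
E
```

```text
(no output)
```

View pics/f1.png

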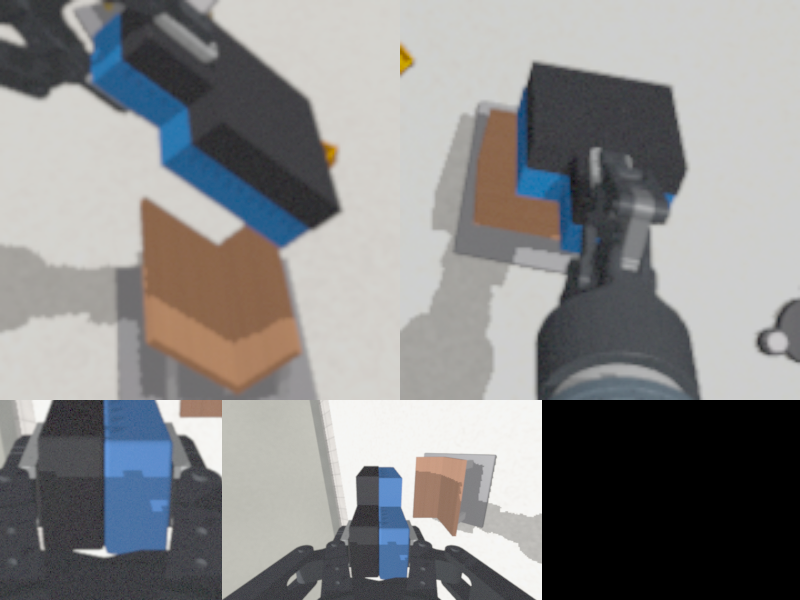

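Picture f1 (10th): the pair is turned over and still closed, black on top, rims meeting and the outlines flush. Setting it back now.

```bash
python3 - <<'E'
from fit import *
goto(K,(-74,0,20),3*np.pi/2); goto(K,(-74,0,4),3*np.pi/2)
E
```

```text
target [ 0.5386 -0.1619  0.1409] shift cm [-0.01  6.82  5.38] rot [0.006 0.001 0.001] deg 0.4 dist mm 87.0
target [ 0.5275 -0.1599  0.1296] shift cm [-0.02  8.42  5.39] rot [0.006 0.001 0.001] deg 0.4 dist mm 100.0
```

Call:
apply_moves(moves=[[[0,1,2,0,0,0,0],[0,2,4,0,0,0,0],[0,3.5,5.3,0,0,0,0],[0,5,5.3,0,0,0,0],[0,6.5,5.3,0,0,0,0],[0,7.2,5.3,0,0,0,0],[0,7.8,5.3,0,0,0,0],[0,7.8,5.3,0,0,0,0]]])

```text
time_s: 14.4
eef_pos: [0.5313, -0.1608, 0.135]
eef_rot: [0.243, -0.593, 0.71, -0.292]
wrist_force: [-0.7, -0.5, -4.2]
opening: 0.463
```

```bash
python3 chk.py
```

```text
14.4 [-0.7108 -0.0109  2.301   1.2062  0.3916  1.5648] [ 0.5313 -0.1608  0.135 ] [-0.7342 -0.4882 -4.1549] 0.4633557954479439
TCP in black mm [-75.051   -0.2592  10.6074] force in tool [0.6073 3.3732 2.5087]
```

Call:
apply_moves(moves=[[[0,0.3,0.1,0,0,0,0],[0,0.6,0.2,0,0,0,0],[0,0.8,0.2,0,0,0,0],[0,0.8,0.2,0,0,0,0],[0,0.8,0.2,0,0,0,0]]])

```text
time_s: 14.9
eef_pos: [0.5286, -0.1608, 0.1299]
eef_rot: [0.244, -0.592, 0.71, -0.293]
wrist_force: [-0.5, 0.2, -3.6]
opening: 0.46
```

```bash
python3 chk.py
```

```text
14.9 [-0.7168 -0.0024  2.31    1.2544  0.3896  1.5111] [ 0.5286 -0.1608  0.1299] [-0.4873  0.238  -3.5631] 0.46037967900336146
TCP in black mm [-73.3348  -0.7359   5.1681] force in tool [-0.1473  2.8825  2.1586]
```

Call:
apply_moves(moves=[[[0,0.15,0,0,0,0,0],[0,0.3,0,0,0,0,0],[0,0.35,0,0,0,0,0],[0,0.35,0,0,0,0,0]]])

```text
time_s: 15.3
eef_pos: [0.526, -0.1603, 0.1273]
eef_rot: [0.244, -0.592, 0.71, -0.293]
wrist_force: [-0.9, 0.1, -4.0]
opening: 0.462
```

```bash
python3 chk.py
```

```text
15.3 [-0.7209 -0.0011  2.3168  1.2719  0.3901  1.4895] [ 0.526  -0.1603  0.1273] [-0.8968  0.089  -4.0323] 0.46168072146256933
TCP in black mm [-73.3497  -0.6671   1.3964] force in tool [0.0737 3.4796 2.2268]
```

Call:
apply_moves(moves=[[[0,0.1,0.1,0,0,0,0],[0,0.2,0.2,0,0,0,0],[0,0.2,0.2,0,0,0,0]]])

```text
time_s: 15.6
eef_pos: [0.5265, -0.1605, 0.1248]
eef_rot: [0.245, -0.592, 0.71, -0.293]
wrist_force: [1.2, -0.5, -3.4]
opening: 0.463
```

```bash
python3 chk.py
```

```text
15.6 [-0.7208  0.0075  2.3164  1.2933  0.3877  1.4667] [ 0.5265 -0.1605  0.1248] [ 1.2034 -0.4685 -3.4177] 0.4625239394703331
TCP in black mm [-71.2728  -0.828   -0.003 ] force in tool [0.2468 1.5127 3.3165]
```

Call:
apply_moves(moves=[[[0,0.1,0.1,0,0,0,0],[0,0.15,0.2,0,0,0,0],[0,0.15,0.2,0,0,0,0]]])

```text
time_s: 15.9
eef_pos: [0.5276, -0.1611, 0.1233]
eef_rot: [0.245, -0.592, 0.709, -0.294]
wrist_force: [7.1, -1.2, 1.5]
opening: 0.465
```

```bash
python3 chk.py
```

```text
15.9 [-0.7201  0.015   2.3147  1.3121  0.3855  1.4474] [ 0.5276 -0.1611  0.1233] [ 7.0863 -1.1537  1.5234] 0.46453365450638995
TCP in black mm [-69.3828  -1.1774  -0.2103] force in tool [-0.1311 -6.1549  3.996 ]
```

Call:
apply_moves(moves=[[[0,-0.05,0,0,0,0,0.55],[0,-0.05,0,0,0,0,0.65],[0,-0.05,0,0,0,0,0.8],[0,-0.05,0,0,0,0,1],[0,-0.05,0,0,0,0,1],[0,-0.05,0,0,0,0,1],[0,0,0,0,0,0,1]]])

```text
time_s: 16.6
eef_pos: [0.5264, -0.1604, 0.122]
eef_rot: [0.244, -0.592, 0.71, -0.293]
wrist_force: [-0.1, 0.1, 0.8]
opening: 1.003
```

```bash
python3 chk.py
```

```text
16.6 [-0.7203  0.0154  2.3167  1.311   0.3851  1.4476] [ 0.5264 -0.1604  0.122 ] [-0.0664  0.119   0.8054] 1.002845109762827
TCP in black mm [-69.357   -0.7048  -1.9862] force in tool [-0.1053 -0.5064 -0.6322]
```

Call:
apply_moves(moves=[[[0,0,-2,0,0,0,1],[0,0,-4,0,0,0,1],[0,0,-6,0,0,0,1],[0,0,-8,0,0,0,1],[0,0,-8,0,0,0,1],[0,0,-8,0,0,0,1],[0,0,-8,0,0,0,1]]])

```text
time_s: 17.3
eef_pos: [0.4711, -0.1503, 0.1783]
eef_rot: [0.245, -0.592, 0.71, -0.292]
wrist_force: [0.4, -0.4, 0.7]
opening: 1.001
```

```bash
python3 chk.py; python3 - <<'E'
from fit import *
b=camera("top"); s=camera("side"); a=camera("wrist")
x=np.hstack([cv2.resize(s[210:330,256:376],(400,400)),cv2.resize(b[160:280,346:466],(400,400))])
x=np.vstack([x,np.hstack([cv2.resize(a,(320,200)),np.zeros((200,480,3),np.uint8)])])
cv2.imwrite("pics/e1.png",(255*(x[:,:,::-1]/255.)**0.5).astype(np.uint8))
E
```

```text
17.3 [-0.8288 -0.3139  2.4279  0.9311  0.5605  1.7979] [ 0.4711 -0.1503  0.1783] [ 0.4102 -0.3745  0.6924] 1.0006123147960124
TCP in black mm [-148.8689   -0.6325   -1.9479] force in tool [ 0.2947 -0.8218 -0.1598]
```

View pics/e1.png

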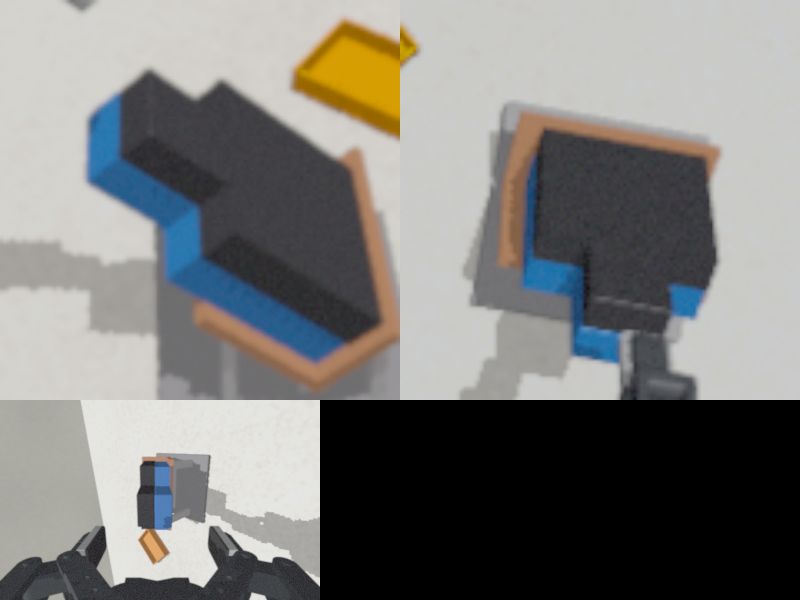

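Picture e1 (11th): the pair is seated against the stop with black on top, the rims closed and the gripper clear. Handing in.

```bash
python3 -c "
from bench import *
print(hand_in())"
```

```text
the job is handed in; nothing more can be done
None
```

I capped the black tray with the blue one, gripped both tabs together, lifted, turned the pair 180° about x, set it back in the black tray's cradle and let go. It took about 17 s of the 64 s allowed; I then handed in, which gives no verdict.

- **Trays:** the last pictures (side, top and wrist) show black upside down on blue, rims closed, tabs flush, and the pair seated against the stop. By the arm's readings, the grip at release was within about 2 mm of where it picked the pair up. I did not measure the final tray position in the images.
- **Gripper:** it was open and about 80 mm back from the grasp, with only about 1 N on the wrist, which is noise. The highest wrist force in the readings taken after each move was about 18 N.
- **Seals:** they cannot be seen inside the closed trays, so I did not check them directly. The rims stayed shut in the pictures taken after the turn and after release, and the table beside the trays shows no loose seal.
- **Disagreements along the way:**
  - My first pose fit had a rotation-order bug. The wrist view exposed it, and I fixed it before the grasp.
  - The first wrist fit of the blue tray differed by about 8 mm in height from the top and side fit. I went with the wrist value, and it held at the grasp.
  - The last joint came within 0.002 rad of its range limit while capping, so I set the blue tray down with a tilt of about 0.06 rad. It settled flat.

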